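Feed a cassette through the dust flap of a transfer hatch

TASK

Take the standing pusher by its post and, with its push plate, gently push the steel instrument cassette along between the guide rails, through the self-closing dust flap and fully home against the back stop of the transfer hatch; do not touch the cassette with the gripper. Then draw the pusher back out so that the flap falls shut behind the cassette, and leave the pusher standing upright on the bench outside. Leave the instruments lying about where they are.

Things in the scene. Friction and masses are not known exactly. Their poses are not given: they have to be found in the camera images.
- hatch: Fixed transfer hatch: low white chamber, clear roof, steel-framed mouth. Origin on the bench (z = 0) under the flap's hinge line, mid-width; +y is the push direction, from the rails into the chamber; x across, z up. It has no floor: things slide on the bench. Mouth frame y = -14 to 0 mm, 96 wide, top 66 high; opening 72 wide, 56 high.
- lane (a point): Fixed point on the bench between the two low steel guide rails, at y = -120 mm, x = 0 in the hatch's frame (same axes). Rails: y = -220 to -14 mm, 14 mm high, 70 mm apart inside, with flared ends out to y = -246 mm; behind them the bench is open.
- flap (a joint): Dust flap in the mouth: steel plate 66 mm wide, 44 long, hung from a hinge 50 mm above the bench at the hatch's y = 0. 0 = shut (hanging straight down), positive = swung inward (+y) and up, at most 1.6 rad. A light spring and its weight close it (0.02 to 0.09 N m). A 32 mm high thing under it props it at about 1.15 rad, its edge then about 40 mm inside the mouth.
- flap_edge (a point): Middle of the flap's lower edge; moves with the flap; 6 mm above the bench when shut.
- home (a point): Fixed point of the hatch where the cassette's centre is when fully home: y = +110 mm, x = 0, 16 mm high in the hatch's frame (same axes). The back stop's inner face is at y = +165 mm; the cassette's rear end is then at +55 mm. Chamber 72 mm wide inside, 84 outside (118 over its screwed feet), 64 high.
- cassette_center (a point): Centre, half-way up, of the shut steel instrument cassette with vent holes in its lid: 64 (x) x 110 (y) x 32 (z) mm, 0.25 to 0.5 kg, on the bench between the rails, its y axis along the hatch's y. It is pushed on its flat end face, 55 mm from the centre towards -y.
- pusher_grip (a point): Grip point in the axis of the grey plastic pusher's upright square post, 62 mm above its underside. Post 22 x 22 mm, free from 32 mm up to its top at 84 mm (black cap, flush), sides parallel to the pusher's x and y. Foot 50 x 50 mm; 0.16 kg. +y points from the post along a low bar (20 mm wide, top 32 mm high) to the push plate.
- pusher_tip (a point): Middle of the pusher's push plate face: 50 mm wide, from 1 to 32 mm high. 125 mm from the post's axis along the pusher's +y, 16 mm above its underside; same axes as the pusher.
- rongeur: Bystander, to be left alone: bone nipper with one black handle, 40 x 181 x 15 mm, lying flat. Origin at the centre of its underside.
- osteotome: Bystander, to be left alone: slim steel chisel, 11 x 175 x 10 mm, lying flat. Origin at the centre of its underside.
Not all that is in view belongs to the job. There is more than one size of the part that bears cassette_center; the job needs the larger.

How it is judged:
By the outcome, as a careful person would: the job done as asked, in the order asked, and still so for the second after the job is handed in, with the robot touching nothing.
It also fails if it takes over 42 s, if anything falls off the work surface, if the arm or the gripper's body presses on something with over 40 N, if the wrist force passes 120 N, or if a joint passes its speed limit or range.

ROBOT

A 7-joint arm with a two-finger parallel gripper is mounted at the origin on a cart in front of the work surface, level with it; the furniture and walls round the work are solid. World frame = base frame: x ahead of the robot, y to its left, z up, the work surface at z = 0. Lengths are in mm, angles in rad, forces in N, time in s.
With the tool pointing down it reaches from about 425 to 875 mm from the base axis. Payload 8.4 kg.
Tool frame: the origin (TCP) lies between the finger pads; the fingertips stand 11 mm ahead of it and the grasp point (between the pads) lies 8 mm behind it; z points along the fingers, y is the line along which they close (so a half turn about z gives the same grasp; the last joint's range is limited). The gripper opens to 87 mm and grips with 3 to 60 N. Pads are 19 mm wide; open, the fingers measure 117 mm over their backs; the gripper's body (75 mm by 190 mm) begins 51 mm behind the grasp point.
Start: joints at [1.183, 0.333, 0.04, 1.465, -0.013, 1.343, -0.059], TCP at [185.099, -623.059, 233.546] pointing down, gripper open.
Joint ranges: [-2.58, 2.58], [-0.38, 2.09], [-1.3, 1.39], [0.25, 2.4], [-1.5, 4.64], [0.08, 2.09], [-2.65, 2.65]. Speed limits (rad/s): [2.22, 2.22, 2.79, 2.79, 3.14, 3.14, 3.14].

INTERFACE

Orientations are given as a unit quaternion [x, y, z, w].
In Python, from workcell import arm gives the robot as it stands. Calls block until the motion is done:
- arm.move_to(position, orientation): joint-space move of the TCP to a pose.
- arm.line_to(position, attitude=None, speed=150, max_force=None): straight line of the TCP; attitude=None keeps the orientation; speed is the mean speed in mm/s. With max_force (N) it stops when the force on the tool has changed by that much, and returns True; else False.
- arm.move_j(angles): joint-space move.
- arm.set_gripper(opening): finger opening in mm; the grip force is fixed at half the most; returns when the fingers have stopped.
- arm.pause(seconds).
- arm.ik(position, orientation): joint angles nearest the present ones, or None.
- arm.get_obs(): the state.
- arm.camera(name): name is "side" or "top" or "wrist"; returns (picture, depth): 480x640x3 uint8, red, green, blue; 480x640 float32, mm along the optical axis (not along the pixel's ray), 0 where there is no reading.
- arm.camera_model(name): a dict with "fx", "fy", "cx", "cy" (pixels), "k1" (the pictures are not rectified: a ray, as slopes to the right and down, at radius r is drawn at 1 + k1 r^2 times it, then the intrinsics apply), "R" (3x3) and "t" (3): a world point X has camera coordinates R X + t. Camera axes: x right, y down, z forward; pixel columns grow to the right and rows downward; lengths in mm; the calibration is good to about 2 mm. A picture is of the moment at which its call begins: read the wrist's pose just before it. camera_model takes no time and is no camera call; for the wrist camera it gives the pose at the moment of the call.
A pose or a line that the arm cannot do raises arm.Unreachable and nothing moves.
- arm.close_job(): hands the job in; it is judged then, once.
The state is a dict: "clock": time; "joint_pos": joint angles; "joint_velocities": joint speeds; "joint_efforts": joint torques, N m; "tcp_pos": TCP position; "tool_rot": TCP orientation; "force": force on the tool from outside, world axes, zero at the start; "moment": the same for the moment, N m; "grip_width": finger opening in mm; "gripper_force": force on a finger pad.
Only numpy, scipy, OpenCV 4.12 (cv2) and the standard library are available. Lean on these libraries where they do the work, as an engineer would, in place of code of your own. Each camera call takes 0.05 s, during which the arm holds its last target. There are 200 camera calls.

## Working session

There is one attempt and no reset: what is moved stays moved. The work goes in short steps, each a Python script; the robot and the scene stay as the last script left them, time stands still between calls to the robot, and variables do not carry over. Pictures are saved under pics/ and viewed, at most 10 in all, crops included, and the job is handed in when it is done.

```bash
ls; mkdir -p pics
python3 - <<'E'
from workcell import arm
import cv2,numpy as np
for n in("top","side"):
    im,d=arm.camera(n); cv2.imwrite(f"pics/{n}0.png",im[:,:,::-1]); np.save(f"{n}d.npy",d); np.save(f"{n}i.npy",im)
    m=arm.camera_model(n); print(n,{k:np.round(v,3).tolist() for k,v in m.items()}, d[240,320])
o=arm.get_obs();print(o["clock"],o["tool_rot"],o["grip_width"])
E
```

```text
pics
top {'fx': 447.098, 'fy': 447.098, 'cx': 321.087, 'cy': 234.99, 'k1': 0.0, 'R': [[0.004, -1.0, -0.021], [-0.983, 0.0, -0.181], [0.181, 0.021, -0.983]], 't': [134.274, 474.989, 877.481]} 964.7038
side {'fx': 600.981, 'fy': 600.981, 'cx': 318.994, 'cy': 240.315, 'k1': -0.113, 'R': [[-0.842, -0.54, -0.003], [-0.217, 0.343, -0.914], [0.494, -0.768, -0.406]], 't': [465.053, 128.516, 1233.76]} 1525.577
0.1 [ 9.89591966e-01  1.43900026e-01 -1.46632188e-04 -7.08508255e-04] 87.15916191993847
```

View pics/top0.png

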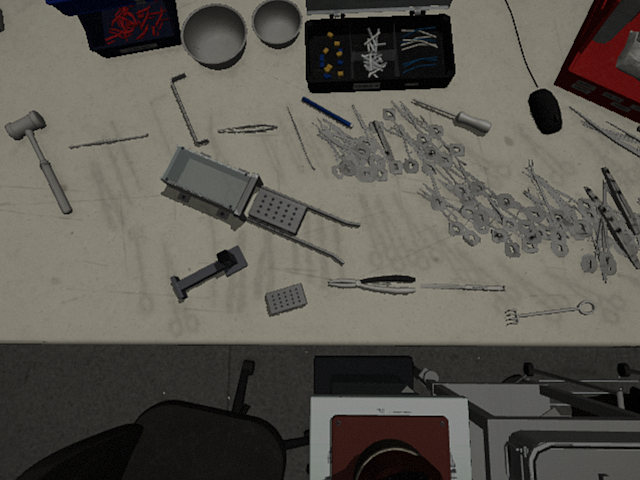

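View pics/side0.png

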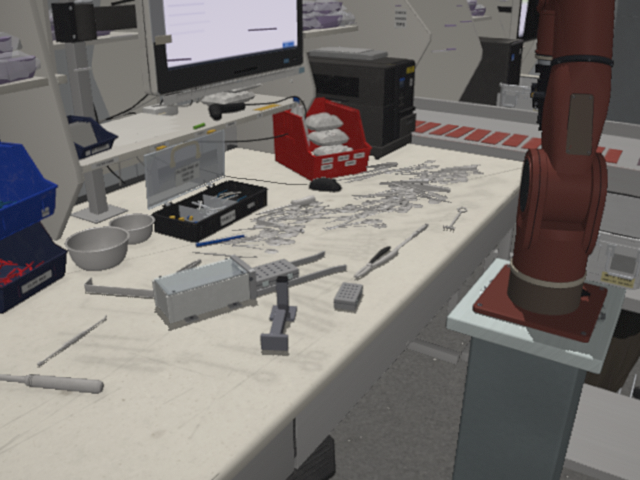

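The top view shows these things:
- The hatch is at about (205,182), with rails running right and down to (358,225) and (342,262).
- The large cassette is between the rails at (277,210). The small decoy cassette lies in the open at (286,298).
- The pusher's black-capped post is at (226,257) and its plate at (178,288). It is the only pusher-like thing; the mallet (40,160) and the retractor (190,110) are clearly different.
- The rongeur is at (372,284) and the osteotome at (463,287).

The side view agrees. Next I measure from depth.

```bash
cat > h.py <<'E'
import numpy as np,cv2
def cloud(m,d):
    v,u=np.mgrid[:480,:640]; x=(u-m["cx"])/m["fx"]; y=(v-m["cy"])/m["fy"]
    xu,yu=x.copy(),y.copy()
    for _ in range(8):
        s=1+m["k1"]*(xu**2+yu**2); xu,yu=x/s,y/s
    P=np.stack([xu*d,yu*d,d],-1)
    W=(P-np.array(m["t"]))@np.array(m["R"]); W[d<=0]=np.nan
    return W
def rect(mask,W,name):
    p=W[mask]; p=p[~np.isnan(p[:,0])]
    r=cv2.minAreaRect(p[:,:2].astype(np.float32)); print(name,len(p),"c",np.round(r[0],1),"size",np.round(r[1],1),"ang",round(r[2],1),"z",np.round(np.percentile(p[:,2],[5,50,95]),1)); return r
E
python3 - <<'E'
from workcell import arm
from h import *
m=arm.camera_model("top"); W=cloud(m,np.load("topd.npy")); im=np.load("topi.npy")
z=W[...,2]; print("bench z",np.nanmedian(z[300:330,350:420]))
def box(u0,u1,v0,v1,a,b):
    k=np.zeros(z.shape,bool);k[v0:v1,u0:u1]=True;k&=(z>a)&(z<b)
    n,l,s,_=cv2.connectedComponentsWithStats(k.astype(np.uint8));i=1+np.argmax(s[1:,4]);return l==i
rect(box(245,310,180,240,26,38),W,"cassette")
rect(box(262,310,275,320,10,60),W,"small")
rect(box(205,250,240,280,75,95),W,"cap")
rect(box(165,250,240,305,22,40),W,"bar+plate")
rect(box(150,265,140,235,55,80),W,"hatch")
rect(box(245,345,215,268,8,20),W,"rail low")
rect(box(295,362,198,232,8,20),W,"rail up")
c=cv2.resize(im[130:320,140:380],None,fx=3,fy=3,interpolation=cv2.INTER_CUBIC);cv2.imwrite("pics/crop.png",np.clip(c[:,:,::-1]*1.4,0,255).astype(np.uint8))
E
```

```text
bench z 0.18267251223241965
cassette 1527 c [532.3 228.3] size [110.6  64.9] ang 67.5 z [29.2 32.1 34.9]
small 827 c [347.2 207.4] size [45.6 77.2] ang 16.7 z [19.5 22.4 24.9]
cap 135 c [426.8 327.3] size [22.6 22.5] ang 28.2 z [78.5 83.4 86.2]
bar+plate 651 c [400.5 377.7] size [ 50. 136.] ang 29.1 z [25.6 31.7 34.9]
hatch 3530 c [591.7 370.4] size [192.8  96.2] ang 67.7 z [60.7 64.2 67.1]
rail low 365 c [482.3 188. ] size [232.7  32.8] ang 66.2 z [ 9.5 13.7 16.8]
rail up 212 c [528.5 124.1] size [151.   12.4] ang 68.9 z [ 9.7 13.6 16.1]
```

View pics/crop.png

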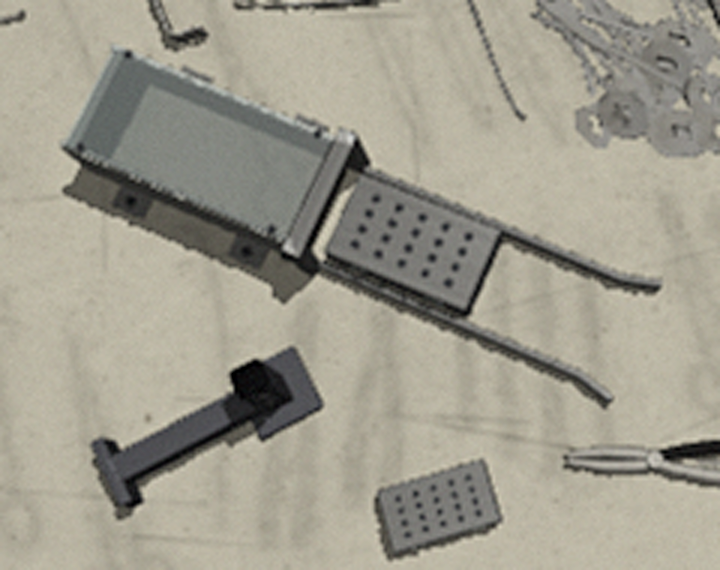

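The sizes and heights match the description: cassette 110x65 at z 32, cap 22.5 at z 83, hatch 96 wide. Fit: the hatch axis is at 67.5° with its origin near (560,294). The pusher's y is at about 118.8° with its post at (427,327). The crop confirms the black-capped post and bar, and that the larger cassette is the one between the rails.

```bash
cat >> h.py <<'E'
A=np.radians(67.5); D=np.array([np.cos(A),np.sin(A)]); O=np.array([591.7,370.4])-82.4*D
def q(th): t=np.radians(th)/2; return [np.cos(t),np.sin(t),0,0]
def H(y,z,x=0): p=O+y*D+x*np.array([D[1],-D[0]]); return [p[0],p[1],z]
E
python3 - <<'E'
from workcell import arm
from h import *
for y,z in((-285,134),(-285,54),(-300,54),(-320,54),(-70,54)): r=arm.ik(H(y,z),q(-22.5)); print(y,z,np.round(H(y,z),0),None if r is None else np.round(r,2))
arm.move_to([426.8,327.3,190],q(28.8))
m=arm.camera_model("wrist"); im,d=arm.camera("wrist"); cv2.imwrite("pics/w1.png",im[:,:,::-1])
W=cloud(m,d); z=W[...,2]
k=(z>76)&(z<95)&(np.hypot(W[...,0]-427,W[...,1]-327)<40)
if k.sum()>20: rect(k,W,"cap")
k=(z>25)&(z<40)&(np.hypot(W[...,0]-400,W[...,1]-378)<90)
if k.sum()>20: rect(k,W,"bar")
print(arm.get_obs()["clock"])
E
```

```text
-285 134 [451.  31. 134.] [ 0.6   0.06 -0.78  2.02  0.05  1.08 -2.16]
-285 54 [451.  31.  54.] [ 0.53  0.19 -0.74  2.1   0.16  0.91 -2.26]
-300 54 [445.  17.  54.] [ 0.54  0.17 -0.72  2.11  0.14  0.91 -2.22]
-320 54 [438.  -1.  54.] [ 0.56  0.15 -0.69  2.13  0.12  0.9  -2.16]
-70 54 [533. 230.  54.] [-0.99  0.41  0.62  1.86 -0.28  0.97 -2.21]
cap 1003 c [426.1 328.8] size [22.5 22. ] ang 28.5 z [79.  83.3 84.5]
bar 4033 c [398.  378.6] size [ 49.6 135.5] ang 27.4 z [28.8 31.4 32.7]
3.575
```

View pics/w1.png

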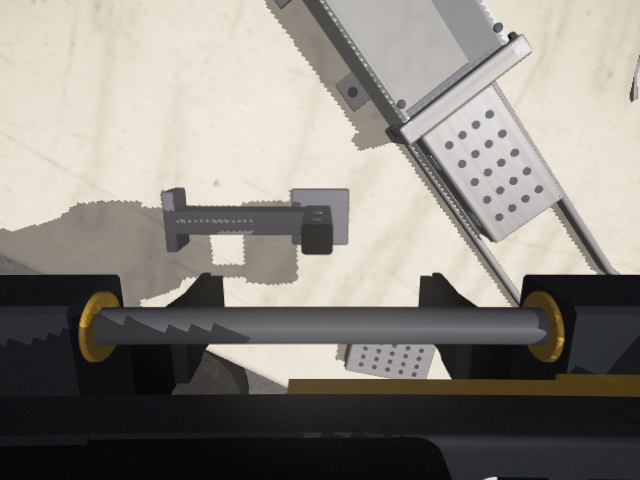

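The wrist view shows the pusher clear of everything, with its post cap at (317,235). The measurement (426,329) agrees to 1.5 mm. The arm needs less wrist turn with the tool turned half round, so I'll grip that way.

Run:
```python
from workcell import arm
from h import *
G=[426.3,328.5]; Q=q(208.4)
arm.move_to(G+[150],Q); print(np.round(arm.get_obs()["joint_pos"],2))
for y,z in((-285,134),(-285,54),(-320,54),(-70,54)): r=arm.ik(H(y,z),q(157.5)); print(y,z,None if r is None else np.round(r,2))
print("hit",arm.line_to(G+[54],speed=80,max_force=15))
arm.set_gripper(15); o=arm.get_obs(); print(o["grip_width"],o["gripper_force"],o["clock"],o["tcp_pos"])
arm.line_to(G+[139],speed=80); o=arm.get_obs(); print(o["grip_width"],o["force"],o["clock"])
im,d=arm.camera("side"); 
c=cv2.resize(im[150:400,150:420],None,fx=2.2,fy=2.2); cv2.imwrite("pics/s1.png",c[:,:,::-1])
```

```text
[-0.37  0.2  -0.41  1.83  0.09  1.14  1.26]
-285 134 [-0.03  0.02 -0.13  2.04  0.    1.08  1.01]
-285 54 [-0.05  0.13 -0.12  2.12  0.02  0.89  0.99]
-320 54 [-0.    0.1  -0.1   2.16  0.01  0.89  1.07]
-70 54 [-0.31  0.36 -0.21  1.82  0.09  0.97  0.62]
hit False
21.816339480038074 30.000075518989888 8.5917 [426.25266531 328.5495899   53.99257666]
21.44897430270484 [ 0.51614225  0.48708188 -1.7326967 ] 9.8083
```

View pics/s1.png

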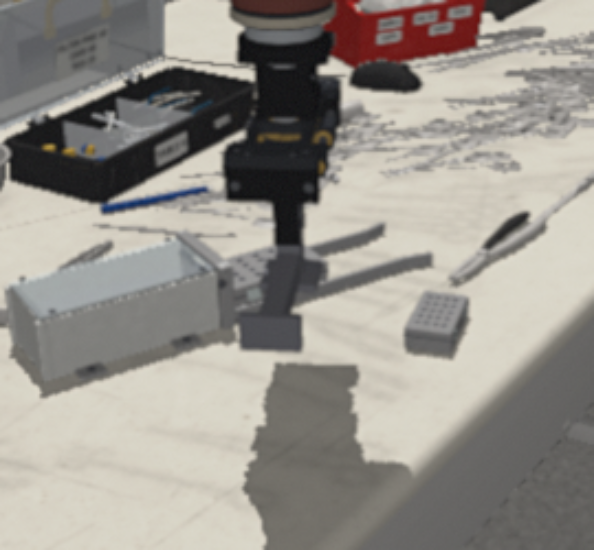

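The pusher hangs level in the grip, with its plate at (270,333) in the crop. Now I carry it behind the cassette and check the line-up from above before lowering.

Run:
```python
from workcell import arm
from h import *
Q=q(157.5)
arm.move_to(H(-295,139),Q); arm.line_to(H(-295,64),speed=90)
print(arm.get_obs()["tcp_pos"],arm.get_obs()["clock"])
m=arm.camera_model("top"); im,d=arm.camera("top"); W=cloud(m,d)
X=np.array([D[1],-D[0]]); L=(W[...,:2]-O); hx=L@X; hy=L@D; z=W[...,2]
for n,k in(("plate",(hy>-182)&(hy<-160)&(abs(hx)<31)&(z>25)&(z<60)),("cass",(hy>-140)&(hy<-16)&(abs(hx)<40)&(z>25)&(z<38)),("rails",(hy>-210)&(hy<-140)&(abs(hx)<50)&(z>8)&(z<20))):
    if k.sum(): print(n,k.sum(),"x",np.round(np.percentile(hx[k],[1,99]),1),"y",np.round(np.percentile(hy[k],[1,99]),1),"z",np.median(z[k]))
c=cv2.resize(im[130:330,140:440],None,fx=2.5,fy=2.5); cv2.imwrite("pics/t2.png",np.clip(c[:,:,::-1]*1.4,0,255).astype(np.uint8))
```

```text
[447.70013962  21.83382982  64.48263877] 12.0167
plate 131 x [-22.9  25.5] y [-181.8 -171. ] z 42.34599522250794
cass 1529 x [-32.4  30.6] y [-126.   -18.4] z 32.02234316450542
rails 169 x [-43.2  39. ] y [-207.8 -140.4] z 13.741266437125942
```

View pics/t2.png

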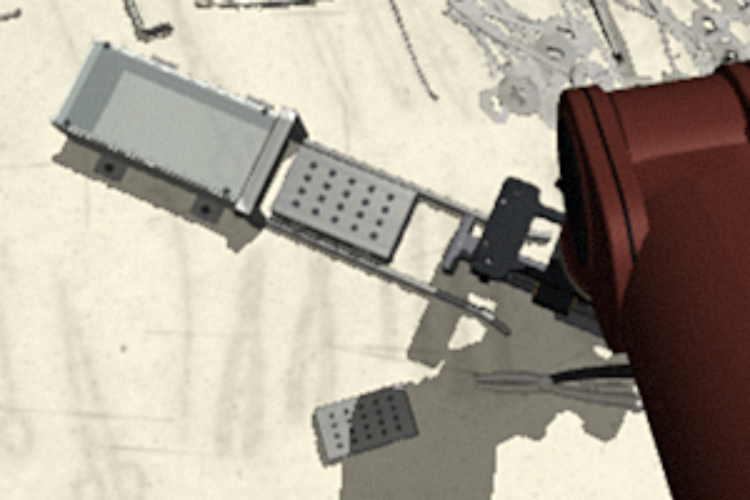

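The plate is centred between the rails at crop pixel (458,243), about 1.5 mm to the right of the cassette, so I shift for that. Now lower, push gently, and finish slowly with a force stop.

Run:
```python
from workcell import arm
from h import *
def st(s): o=arm.get_obs(); print(s,"tip y",round((np.array(o["tcp_pos"])[:2]-O)@D+125,1),"z",round(o["tcp_pos"][2],1),"F_y",round(np.array(o["force"])[:2]@D,1),"Fz",round(o["force"][2],1),"t",round(o["clock"],1))
print(arm.line_to(H(-295,54.6,-1.5),speed=40,max_force=8)); st("down")
print(arm.line_to(H(-245,54.6,-1.5),speed=50,max_force=15)); st("contact")
print(arm.line_to(H(-85,54.6,-1.5),speed=50,max_force=18)); st("pushed")
print(arm.line_to(H(-63,54.6,-1.5),speed=20,max_force=7)); st("home")
```

```text
False
down tip y -170.1 z 54.4 F_y -0.3 Fz -2.5 t 12.5
False
contact tip y -120.1 z 54.6 F_y 0.5 Fz -0.9 t 13.6
False
pushed tip y 39.9 z 54.6 F_y -3.2 Fz -1.8 t 17.0
True
home tip y 57.2 z 54.0 F_y 1.3 Fz 2.2 t 17.8
```

Run:
```python
from workcell import arm
from h import *
def st(s): o=arm.get_obs(); print(s,"tip y",round((np.array(o["tcp_pos"])[:2]-O)@D+125,1),"z",round(o["tcp_pos"][2],1),"F_y",round(np.array(o["force"])[:2]@D,1),"Fz",round(o["force"][2],1),"t",round(o["clock"],1))
st("now"); print(arm.line_to(H(-60,54.6,-1.5),speed=15,max_force=12)); st("press")
arm.pause(.2); st("settled")
for n,s in(("top",np.s_[130:330,140:400]),("side",np.s_[220:350,130:340])):
    im,_=arm.camera(n); c=cv2.resize(im[s],None,fx=2.3,fy=2.3) ; np.save(n+"c.npy",c)
a,b=np.load("topc.npy"),np.load("sidec.npy"); w=max(a.shape[1],b.shape[1])
b=b[:140+160]; p=[cv2.copyMakeBorder(i,0,0,0,w-i.shape[1],cv2.BORDER_CONSTANT) for i in(a,b)]
c=np.vstack(p); c=c[:600]; print(c.shape); cv2.imwrite("pics/t3.png",np.clip(c[:,:,::-1]*1.3,0,255).astype(np.uint8))
```

```text
now tip y 57.2 z 54.0 F_y 1.3 Fz 2.2 t 17.8
True
press tip y 57.6 z 54.1 F_y -1.2 Fz 5.7 t 18.2
settled tip y 57.6 z 54.1 F_y 0.5 Fz 5.0 t 18.4
(600, 598, 3)
```

```bash
python3 -c "
import cv2;a=cv2.imread('pics/t3.png');print(a.shape);cv2.imwrite('pics/t3b.png',cv2.resize(a,None,fx=.79,fy=.79))"
```

```text
(600, 598, 3)
```

View pics/t3.png

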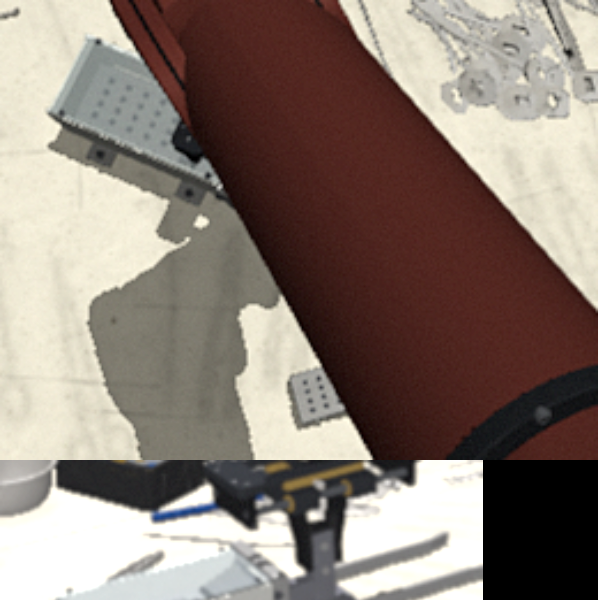

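The cassette now shows through the clear roof, its holes at about (125,100), up at the far end. Two pushes stopped hard at about 57 mm, where 55 was expected. Next I draw the pusher back.

Run:
```python
from workcell import arm
from h import *
def st(s): o=arm.get_obs(); print(s,"tip y",round((np.array(o["tcp_pos"])[:2]-O)@D+125,1),"z",round(o["tcp_pos"][2],1),"F",np.round(o["force"],1),"w",round(o["grip_width"],1),"t",round(o["clock"],1))
print(arm.line_to(H(-110,54.6,-1.5),speed=50,max_force=15)); st("back1")
print(arm.line_to(H(-295,54.6,-1.5),speed=80,max_force=15)); st("back2")
m=arm.camera_model("top"); im,d=arm.camera("top"); m2=arm.camera_model("side"); i2,_=arm.camera("side")
a=cv2.resize(im[130:250,140:380],None,fx=2.5,fy=2.5); b=cv2.resize(i2[230:350,130:370],None,fx=2.5,fy=2.5)
cv2.imwrite("pics/t4.png",np.clip(np.vstack([a,b])[:,:,::-1]*1.3,0,255).astype(np.uint8))
# vent holes of cassette seen through roof: ray onto z=32
px=lambda P:(lambda c:(m["fx"]*c[0]/c[2]+m["cx"],m["fy"]*c[1]/c[2]+m["cy"]))(np.array(m["R"])@np.array(P)+m["t"])
print("expected home rect corners in crop",[np.round((np.array(px(H(y,32,x)))-[140,130])*2.5) for y,x in((55,-32),(55,32),(165,-32),(165,32))])
```

```text
False
back1 tip y 13.9 z 54.2 F [-1.1 -2.6  0.1] w 21.6 t 19.4
False
back2 tip y -169.7 z 54.6 F [-0.2 -0.1 -0.8] w 21.9 t 21.9
expected home rect corners in crop [array([193., 177.]), array([224., 110.]), array([ 78., 129.]), array([110.,  64.])]
```

View pics/t4.png

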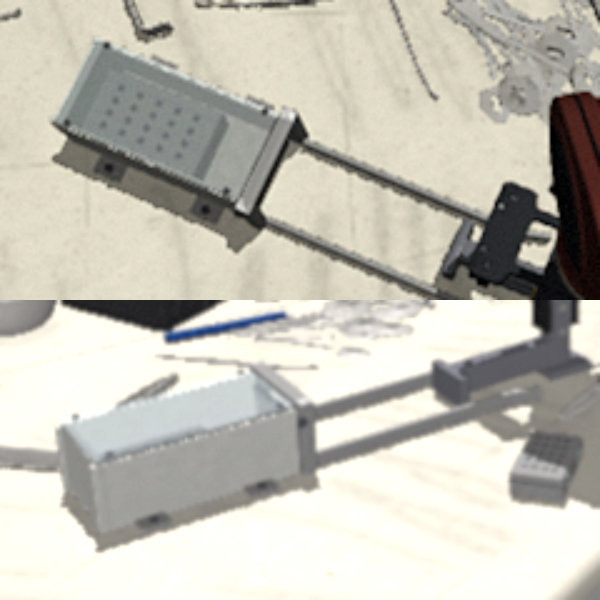

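The cassette's holes centre at (150,123), against (151,120) expected for home, so it is home to about 1 mm. The bench shows bare behind it with no propped flap, and the pusher is out. Now set the pusher down, let go, rise and look at the mouth.

Run:
```python
from workcell import arm
from h import *
print(arm.line_to(H(-295,52.5,-1.5),speed=10,max_force=4)); print(arm.get_obs()["tcp_pos"][2])
arm.set_gripper(60); arm.pause(.3)
arm.line_to(H(-295,190,-1.5),speed=100)
arm.pause(.2); print(arm.get_obs()["clock"])
m=arm.camera_model("wrist"); im,d=arm.camera("wrist"); i2,_=arm.camera("side"); W=cloud(m,d)
z=W[...,2]; L=W[...,:2]-O; hy=L@D; hx=L@np.array([D[1],-D[0]])
k=(z>78)&(z<90)&(hy<-250)&(hy>-340)
if k.sum()>20: rect(k,W,"cap"); print("cap hatch",np.nanmean(hx[k]),np.nanmean(hy[k]))
k=(abs(hx)<30)&(z>8)&(z<48)&(hy>-20)&(hy<60)
if k.sum(): print("mouth pts",k.sum(),"y",np.percentile(hy[k],[5,50,95]),"z",np.percentile(z[k],[5,95]))
a=cv2.resize(im,(400,300)); b=cv2.resize(i2[200:380,130:370],(400,300))
cv2.imwrite("pics/t5.png",np.hstack([a,b])[:,:,::-1])
```

```text
True
54.09400097891326
25.15
cap 991 c [445.5  21.9] size [21.6 22.1] ang 68.1 z [80.7 83.2 84.5]
cap hatch -2.609268486065163 -295.41406087550547
```

View pics/t5.png

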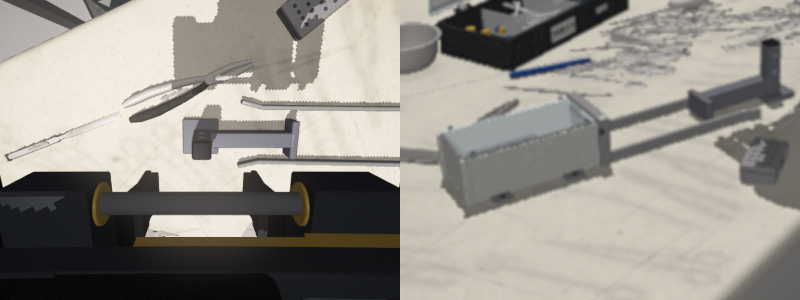

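The pusher stands upright behind the rails (wrist view, cap at (201,147)) and the instruments are untouched. The bench is visible through the roof right up to the mouth frame, so the flap is hanging down. Handing in.

```bash
python3 -c "
from workcell import arm
arm.pause(.3); print(arm.close_job(), arm.get_obs()['clock'])"
```

```text
the job is handed in; nothing more can be done
the job is handed in; nothing more can be done
```

The job is handed in after about 25.5 s of robot time: the large cassette is home against the back stop to about 1 mm, the pusher stands upright behind the rails, the instruments were left alone, and the flap looks shut, judged only from bare bench showing through the roof right up to the mouth.

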